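# Slide the cup carrier under the filter funnels

## Robot

A 6-joint arm with a two-finger parallel gripper is mounted at the origin on the work surface. World frame = base frame: x ahead of the robot, y to its left, z up, the work surface at z = 0. Lengths are in m, angles in rad, forces in N, time in s.
With the tool pointing down it reaches from about 0.3 to 0.825 m from the base axis. Payload 5.4 kg.
Tool frame: the origin (TCP) lies midway between the tips of the shut fingers; the grasp point (between the pads) lies 19 mm behind it; z points along the fingers, y is the direction in which the jaws open and shut (so a half turn about z gives the same grasp; the last joint's range is limited). The gripper opens to 92 mm and grips with 3 to 60 N. Pads are 20 mm wide; open, the fingers measure 128 mm over their backs; the gripper's body (75 mm by 189 mm) begins 69 mm behind the grasp point.
Start: joints at [-1.39, 0.158, 1.597, -0, 1.386, -0.21], TCP at [0.219, -0.532, 0.215] pointing down, gripper open.
Joint ranges: [-2.91, 2.91], [-0.94, 2.29], [0.18, 2.7], [-1.29, 4.43], [0.17, 2.64], [-3, 3]. Speed limits (rad/s): [2.57, 2.57, 3.14, 3.14, 3.14, 3.14].

## Interface

Orientations are given as a rotation vector (axis times angle).
In Python, from workcell import r, state, grab_frame, spot_in, spot_point gives the robot as it stands. Calls block until the motion is done:
- r.reach(position, orientation): joint-space move of the TCP to a pose.
- r.line_to(position, attitude=None, velocity=0.15, f_stop=None): straight line of the TCP; attitude=None keeps the orientation; velocity is the mean speed in m/s. With f_stop (N) it stops when the force on the tool has changed by that much, and returns True; else False.
- r.goto_joints(angles): joint-space move.
- r.move_gripper(opening, grip_force=None): opening from 0.0 (shut) to 1.0 (fully open); grip_force is the grip in N (None keeps the last); returns when the fingers have stopped.
- r.wait(seconds).
- r.solve_ik(position, orientation): joint angles nearest the present ones, or None.
- state(): the state.
- grab_frame(name): name is "side" or "top"; returns a dict with "pixels" (400x640x3 uint8, red, green, blue), "camera_matrix" (3x3 intrinsics, pixels), "D" ([k1, k2, p1, p2, k3] as OpenCV has them; the pictures are not rectified), "R" (3x3) and "t" (3): a world point X has camera coordinates R X + t. Camera axes: x right, y down, z forward; pixel columns grow to the right and rows downward; lengths in m; the calibration is good to about 2 mm. A picture is of the moment at which its call begins. There is no depth.
A pose or a line that the arm cannot do raises r.PlanningError and nothing moves.
- r.job_done(): hands the job in, once; it reports no verdict.
Trained networks look in a picture, given as the dict that the camera call returned (one of the last four; its "shot" number tells which), for a name from the list of things; names that differ only in an ending like _2 or _b are one class to them, and where a whole thing is asked for, a point or a joint stands for the part that bears it (a point fixed in the world has none). Each returns a list of dicts, best first, with "confidence" (0 to 1); they miss things now and then, are a little off and sometimes report something else, mostly with a low value. They report only what shows in the picture. A call takes as long as a camera call. They do not tell look-alikes from the thing itself.
- spot_in(query, picture): "at" ([column, row] as shares, 0 to 1, of the picture: columns of its width, rows of its height, amid what is visible of it).
- spot_point(query, picture): "at" ([column, row] as shares, 0 to 1, of the picture: columns of its width, rows of its height: a listed point, or the origin of a listed thing).
The state is a dict: "time_s": time; "q": joint angles; "joint_velocities": joint speeds; "joint_efforts": joint torques, N m; "position": TCP position; "tcp_rot": TCP orientation; "force": force on the tool from outside, world axes, zero at the start; "moment": the same for the moment, N m; "gripper_width": opening from 0.0 (shut) to 1.0 (fully open).
Only numpy, scipy, OpenCV 4.12 (cv2) and the standard library are available. Lean on these libraries where they do the work, as an engineer would, in place of code of your own. Each camera call takes 0.05 s, during which the arm holds its last target.

## Task

Get the filter rack ready for a run: take the carrier with three cups by its upright grip and slide it, cups first, through the open mouth of the rack and in under the funnels until it is fully home against the stop, so that each funnel stem stands over a cup. Let go of it there, and leave the two-cup carrier where it is.

Things in the scene. Friction and masses are not known exactly. Their poses are not given: they have to be found in the camera images.
- carrier3_grip (a point): Centre of the grip of the loose three-cup carrier (0.3 kg), 42 mm above the bench: an upright grey fin 10 mm thick (y), 40 mm long (x), 6 to 66 mm above the bench, on a flat grey strip 250 x 50 x 6 mm. x points along the strip from grip to cups, z up. Ahead on +x: first cup's wall at 89 mm, middle cup's centre at 155 mm, strip's front end at 225 mm; rear end 25 mm behind.
- carrier3_mid (a point): Centre of the middle cup of the same three-cup carrier, 27 mm above the bench; same axes as carrier3_grip. Its three white cups are 40 mm in diameter, 46 mm apart in a row along x, tops 48 mm above the bench.
- rack: Fixed filter rack. Origin on the bench under its middle funnel; x points into the lane, z up. Lane 72 mm wide between rails 16 mm high, from open mouth (x -70 mm, robot's side) to stop (x +70). Above it a plate (96 mm wide, underside 92 mm) with 3 funnels (46 mm apart, tops 132 mm high), stems down to 60 mm. Carrier home: middle cup over the origin, strip on the stop, grip at x -155.
- carrier2_grip (a point): Centre of the grip of the other carrier, which has two wider white cups (48 mm diameter, 72 mm apart); otherwise the same size, grip and axes as the three-cup one. A bystander, to be left where it is.
Things that resemble listed ones, but are neither listed nor needed, are in the scene too. What is shaped like the rack but pink is not meant.

How it is judged:
By the outcome, as a careful person would: the job done as asked, in the order asked, and still so for the second after the job is handed in, with the robot touching nothing.
It also fails if it takes over 40 s, if anything falls off the work surface, if the arm or the gripper's body presses on something with over 40 N, if the wrist force passes 120 N, or if a joint passes its speed limit or range.

## Working session

There is one attempt and no reset: what is moved stays moved. The work goes in short steps, each a Python script; the robot and the scene stay as the last script left them, time stands still between calls to the robot, and variables do not carry over. Pictures are saved under pics/ and viewed, and the job is handed in when it is done.

```bash
mkdir -p pics; ls
python3 - <<'E'
from workcell import r,state,grab_frame,spot_in,spot_point
import cv2,json
s=state();print(s["time_s"],s["position"],s["tcp_rot"])
for n in("top","side"):
    f=grab_frame(n);cv2.imwrite(f"pics/{n}1.png",f["pixels"][:,:,::-1])
    print(n,f["R"],f["t"],f["camera_matrix"],f["D"])
    for q in("carrier3_grip","carrier3_mid","rack","carrier2_grip"):
        print(q,[(round(d["confidence"],2),round(d["at"][0]*640,1),round(d["at"][1]*400,1)) for d in spot_point(q,f)])
E
```

```text
pics
0.0 [ 0.21890266 -0.53104765  0.21363595] [-3.07998785e+00 -6.09672830e-01 -5.16469321e-05]
top [[-0.02061753 -0.99965366 -0.01635455]
 [-0.9808245   0.02339462 -0.19348381]
 [ 0.19379941  0.01205178 -0.98096715]] [0.01682565 0.57150194 0.77532933] [[424.00650284   0.         312.64865276]
 [  0.         424.00650284 197.37229397]
 [  0.           0.           1.        ]] [-0.0006065  0.         0.         0.         0.       ]
carrier3_grip [(0.66, 448.5, 235.3)]
carrier3_mid [(0.8, 457.2, 163.1)]
rack [(0.9, 361.6, 90.0), (0.76, 281.8, 108.7)]
carrier2_grip [(0.95, 163.2, 255.3)]
side [[-0.93672974 -0.34963277  0.01715569]
 [-0.20184394  0.49943655 -0.84250944]
 [ 0.28600073 -0.79266642 -0.53840833]] [0.53218916 0.18130703 0.84224872] [[420.59832937   0.         320.56233093]
 [  0.         420.59832937 199.93086541]
 [  0.           0.           1.        ]] [-0.11427064  0.          0.          0.          0.        ]
carrier3_grip [(0.55, 381.8, 171.0)]
carrier3_mid [(0.84, 335.4, 162.8)]
rack [(0.97, 225.4, 225.9), (0.94, 433.9, 221.6), (0.56, 245.9, 186.4), (0.18, 314.9, 316.6)]
carrier2_grip [(0.82, 312.8, 313.4)]
```

View pics/top1.png

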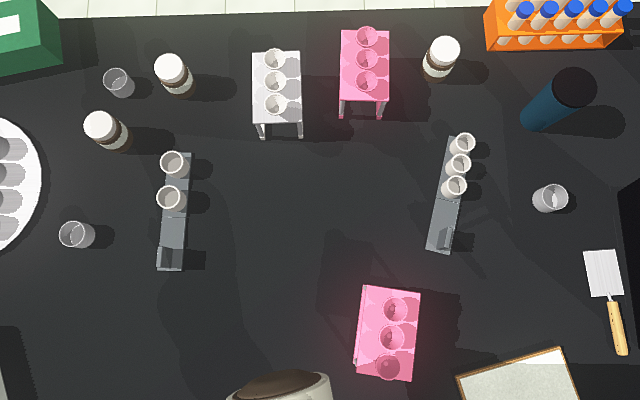

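View pics/side1.png

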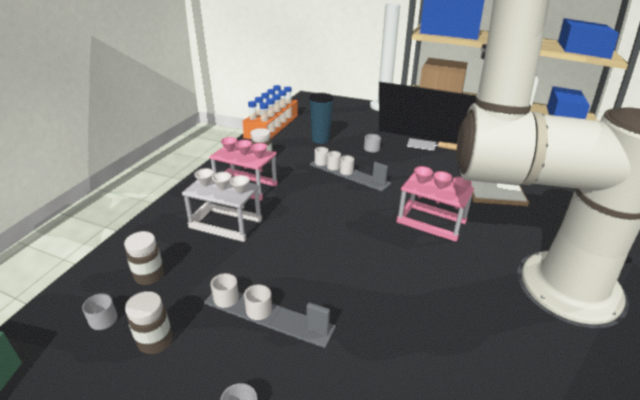

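The candidate racks in the top view are white at (277,95), pink at (365,75) and pink at (390,335). White is the one meant, because pink is excluded. The three-cup carrier is at (450,195) and the two-cup one at (172,215). I'll enlarge both to confirm and measure.

Run:
```python
import cv2,numpy as np
t=cv2.imread("pics/top1.png");s=cv2.imread("pics/side1.png")
def crop(im,x,y,w,h,k):
    c=cv2.resize(im[y:y+h,x:x+w],None,fx=k,fy=k,interpolation=cv2.INTER_CUBIC)
    for i in range(0,w,10):
        cv2.line(c,(i*k,0),(i*k,6 if i%50 else 14),(0,255,255),1)
        if (x+i)%20==0: cv2.putText(c,str(x+i),(i*k,14),0,.35,(0,255,255),1)
    for j in range(0,h,10):
        cv2.line(c,(0,j*k),(6,j*k),(0,255,255),1)
        if (y+j)%20==0: cv2.putText(c,str(y+j),(7,j*k+4),0,.35,(0,255,255),1)
    return c
a=crop(t,240,40,70,110,5);b=crop(t,410,120,80,140,4)
H=560
o=np.zeros((H,680,3),np.uint8);o[:550,:350]=a;o[:560,355:675]=b
cv2.imwrite("pics/crop_top.png",o)
a=crop(s,180,150,100,100,4);b=crop(s,300,140,100,60,4)
o=np.zeros((400,800,3),np.uint8);o[:,:400]=a;o[:240,400:]=b
cv2.imwrite("pics/crop_side.png",o)
```

```text
(no output)
```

View pics/crop_top.png

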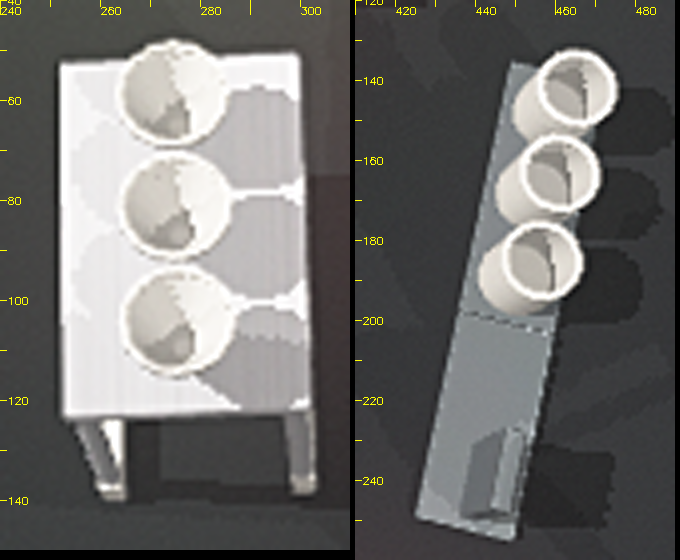

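View pics/crop_side.png

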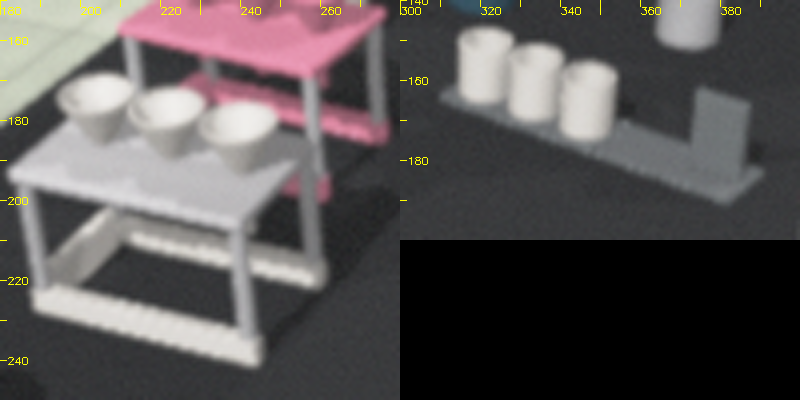

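The crops confirm it. The loose carrier at (450,195) has three narrow cups and its grip nearest the robot, and the white rack's mouth faces the robot. Next I'll fit planar poses from the hand-read points in both views.

```bash
cat > h.py <<'E'
import numpy as np,cv2
from scipy.optimize import least_squares
def proj(f,X):
    X=np.atleast_2d(np.array(X,float))
    return cv2.projectPoints(X,cv2.Rodrigues(np.array(f["R"]))[0],np.array(f["t"]),np.array(f["camera_matrix"]),np.array(f["D"]))[0][:,0]
def ray(f,uv,z):
    n=cv2.undistortPoints(np.array([[uv]],float),np.array(f["camera_matrix"]),np.array(f["D"]))[0,0]
    R=np.array(f["R"]);d=R.T@np.array([*n,1]);c=-R.T@np.array(f["t"]);return c+d*(z-c[2])/d[2]
def place(p,L):
    L=np.atleast_2d(L);c,s=np.cos(p[2]),np.sin(p[2])
    return np.c_[p[0]+c*L[:,0]-s*L[:,1],p[1]+s*L[:,0]+c*L[:,1],L[:,2]]
def fit(obs,p0):
    def res(p): return np.concatenate([(proj(f,place(p,l))-np.array(u)).ravel() for f,l,u in obs])
    s=least_squares(res,p0,loss="soft_l1");return s.x,[np.round(proj(f,place(s.x,l))-np.array(u),1).tolist() for f,l,u in obs]
E
python3 - <<'E'
from workcell import *
from h import *
t=grab_frame("top");s=grab_frame("side")
rl=[[.046,0,.132],[0,0,.132],[-.046,0,.132]]
rt=[(274.5,58.5),(274.5,80.5),(274.5,104)];rs=[(204.5,171.8),(222,175.3),(239.5,179.5)]
# carrier frame: origin at grip
ct=[[.201,0,.048],[.155,0,.048],[.109,0,.048],[.225,.025,.006],[-.025,.025,.006],[-.025,-.025,.006]]
cu=[(465.7,142),(461.5,163.2),(457,185),(449.3,135.5),(425,249.2),(450,255)]
cs=ct[:3];csu=[(321.5,149.3),(334,153.5),(347,158)]
for nm,obs,p0 in(("rack",[(t,rl,rt),(s,rl,rs)],[.7,.1,0]),("rack top",[(t,rl,rt)],[.7,.1,0]),("rack side",[(s,rl,rs)],[.7,.1,0]),
  ("c",[(t,ct,cu),(s,cs,csu)],[.45,-.25,0]),("c top",[(t,ct,cu)],[.45,-.25,0]),("c side",[(s,cs,csu)],[.45,-.25,0])):
    p,e=fit(obs,p0);print(nm,np.round(p,4),e)
for uv in [(252,52.5),(299.5,50.5),(302.5,121),(253,123)]:
    print(ray(t,uv,.098))
c=fit([(t,ct,cu),(s,cs,csu)],[.45,-.25,0])[0]
print(proj(t,place(c,[[0,0,.042],[.155,0,.027]])),proj(t,place(c,[[a,b,.066] for a in(-.02,.02) for b in(-.005,.005)])))
# bystander
print("carrier2 grip",ray(t,(163.2,255.3),.042))
E
```

```text
rack [ 0.782   0.0698 -0.0037] [[[0.3, -0.1], [0.3, 0.3], [0.3, -0.3]], [[-0.0, 0.9], [-0.4, 1.1], [-0.0, 0.8]]]
rack top [ 0.782   0.0704 -0.0032] [[[0.0, -0.1], [0.0, 0.3], [-0.0, -0.2]]]
rack side [ 0.7839  0.066  -0.0046] [[[0.2, 0.0], [-0.2, 0.2], [0.0, -0.2]]]
c [ 0.4869 -0.252  -0.2781] [[[-0.0, -0.1], [-0.1, -0.1], [-0.1, -0.1], [0.2, -0.5], [0.4, -0.2], [-0.2, 0.3]], [[0.1, 0.5], [0.3, 0.5], [0.4, 0.5]]]
c top [ 0.4867 -0.252  -0.2781] [[[-0.0, -0.0], [-0.2, 0.1], [-0.1, -0.0], [0.2, -0.4], [0.4, -0.1], [-0.2, 0.4]]]
c side [ 0.4891 -0.2535 -0.2867] [[[-0.0, -0.0], [0.0, 0.0], [0.0, 0.0]]]
[0.86145664 0.11874774 0.098     ]
[0.86296141 0.02369817 0.098     ]
[0.71400943 0.02008357 0.098     ]
[0.71251405 0.11574623 0.098     ]
[[445.19316838 238.40013638]
 [457.99839572 165.93460635]] [[449.41981338 248.09441051]
 [444.17606796 246.74354689]
 [453.537996   227.63483174]
 [448.33858838 226.31257991]]
carrier2 grip [0.46615799 0.29852362 0.042     ]
```

```bash
cat >> h.py <<'E'
from scipy.spatial.transform import Rotation as Ro
def att(yaw,flip):
    y=np.array([-np.sin(yaw),np.cos(yaw),0])*(1 if not flip else -1);z=np.array([0,0,-1.])
    return Ro.from_matrix(np.c_[np.cross(y,z),y,z]).as_rotvec()
E
python3 - <<'E'
from workcell import *
from h import *
t=grab_frame("top")
print("pink far feet",ray(t,(342,118),.0),ray(t,(380,118),.0)); print("pink near far edge",[ray(t,u,.098) for u in((362,285),(420,293),(355,362))])
print("q",state()["q"],state()["time_s"])
for fl in(0,1):
  for p,yaw in(([.4869,-.252],-.278),([.42,-.19],0),([.42,.07],0),([.627,.0704],0)):
    print(fl,p,[None if (q:=r.solve_ik([*p,z],att(yaw,fl))) is None else np.round(q,2).tolist() for z in(.023,.15)])
E
```

```text
pink far feet [ 0.75701908 -0.06258028  0.        ] [ 7.54785626e-01 -1.44906916e-01  1.11022302e-16]
pink near far edge [array([ 0.40207943, -0.08110738,  0.098     ]), array([ 0.38608858, -0.18315992,  0.098     ]), array([ 0.27234588, -0.06345729,  0.098     ])]
q [-1.39009573e+00  1.58401420e-01  1.59698626e+00 -4.13285842e-06
  1.38618475e+00 -2.10106146e-01] 0.65
0 [0.4869, -0.252] [[-0.7, 0.32, 1.81, -0.0, 1.0, -1.99], [-0.7, 0.15, 1.74, -0.0, 1.25, -1.99]]
0 [0.42, -0.19] [[-0.69, 0.12, 2.06, 0.0, 0.96, -2.26], [-0.69, -0.08, 1.98, 0.0, 1.25, -2.26]]
0 [0.42, 0.07] [[-0.12, 0.03, 2.15, -0.0, 0.96, -1.69], [-0.12, -0.18, 2.07, 0.0, 1.26, -1.69]]
0 [0.627, 0.0704] [[-0.08, 0.51, 1.57, -0.0, 1.07, -1.65], [-0.08, 0.35, 1.5, 0.0, 1.29, -1.65]]
1 [0.4869, -0.252] [[-0.7, 0.32, 1.81, 0.0, 1.0, 1.15], [-0.7, 0.15, 1.74, 0.0, 1.25, 1.15]]
1 [0.42, -0.19] [[-0.69, 0.12, 2.06, -0.0, 0.96, 0.88], [-0.69, -0.08, 1.98, -0.0, 1.25, 0.88]]
1 [0.42, 0.07] [[-0.12, 0.03, 2.15, -0.0, 0.96, 1.45], [-0.12, -0.18, 2.07, -0.0, 1.26, 1.45]]
1 [0.627, 0.0704] [[-0.08, 0.51, 1.57, -0.0, 1.07, 1.49], [-0.08, 0.35, 1.5, -0.0, 1.29, 1.49]]
```

```bash
python3 - <<'E'
from workcell import *
from h import *
a=att(-.2781,1)
r.reach([.4869,-.252,.14],a)
r.line_to([.4869,-.252,.023],velocity=.1,f_stop=8) and print("contact")
print(state()["position"],state()["time_s"])
for n in("top","side"):
    f=grab_frame(n);cv2.imwrite(f"pics/{n}2.png",f["pixels"][:,:,::-1])
E
python3 -c "
import cv2,numpy as np
a=cv2.imread('pics/top2.png')[100:400,300:600];b=cv2.imread('pics/side2.png')[80:280,260:560]
cv2.imwrite('pics/2.png',np.vstack([a,b]).repeat(1,0))"
```

```text
[ 0.48748198 -0.25244915  0.02377913] 3.4333
```

View pics/2.png

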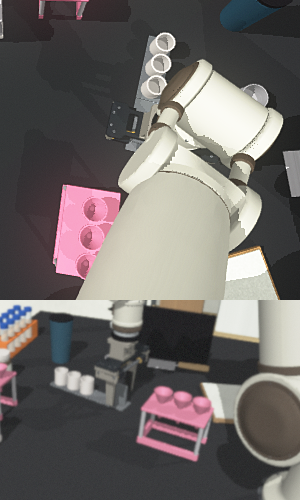

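The fingers straddle the fin, the gripper's long side lies across the carrier, and the arm stays well above the near pink rack. Next I grip and slide to a spot in front of the mouth.

Run:
```python
from workcell import *
from h import *
r.move_gripper(0.0,45)
s=state();print("w",s["gripper_width"]*92,s["force"])
z=.0235
print(r.line_to([.468,-.20,z],att(-.12,1),velocity=.1,f_stop=20))
print(r.line_to([.466,-.10,z],att(0,1),velocity=.12,f_stop=20))
print(r.line_to([.462,.0700,z],att(0.0,1),velocity=.12,f_stop=20))
s=state();print(s["position"],s["force"],s["time_s"])
f=grab_frame("top");cv2.imwrite("pics/top3.png",f["pixels"][:,:,::-1])
print([(d["confidence"],d["at"][0]*640,d["at"][1]*400) for d in spot_point("carrier3_mid",f)])
f=grab_frame("side");cv2.imwrite("pics/side3.png",f["pixels"][:,:,::-1])
import numpy as np
a=cv2.imread('pics/top3.png')[30:330,180:440];b=cv2.imread('pics/side3.png')[120:320,150:450]
cv2.imwrite('pics/3a.png',cv2.resize(a,None,fx=2,fy=2,interpolation=2));cv2.imwrite('pics/3b.png',cv2.resize(b,None,fx=2,fy=2,interpolation=2))
```

```text
w 9.745336957779513 [-0.02680597  0.67741733  0.30907735]
False
False
False
[0.46212016 0.0695439  0.02352588] [-0.41842219 -0.09445782 -1.93537325] 7.9917
[(0.91, 279.808, 178.48)]
```

View pics/3a.png

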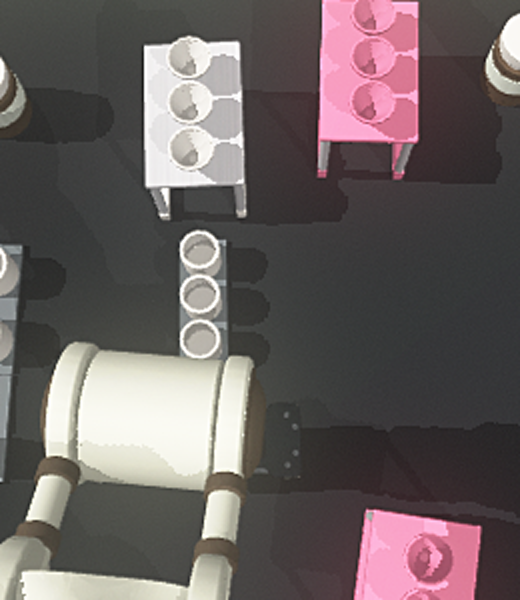

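View pics/3b.png

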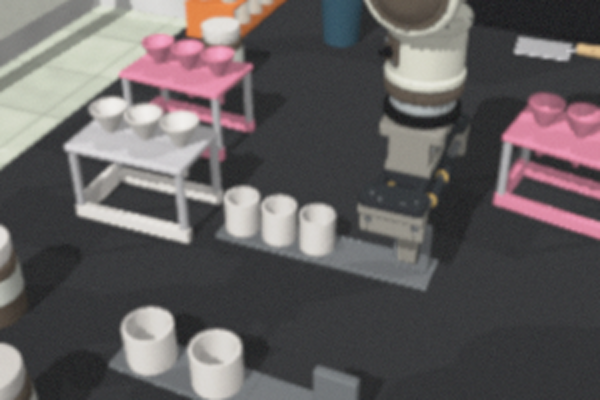

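The carrier is clear and lined up in front of the white rack, with its cup rims at (280,155), (280,178) and (280,200). The rack funnels are at about x = 275, which agrees with their greater height. Next I check alignment by a fit.

```bash
python3 - <<'E'
from workcell import *
from h import *
t=grab_frame("top")
ct=[[.201,0,.048],[.155,0,.048],[.109,0,.048],[.225,.025,.006],[.225,-.025,.006]]
cu=[(280,155.5),(280.5,178),(280.5,199.5),(270,150.5),(294,150.5)]
print(fit([(t,ct,cu)],[.46,.07,0]))
im=cv2.cvtColor(t["pixels"],cv2.COLOR_RGB2HSV)
m=((im[:,:,2]>150)&(im[:,:,1]<40)).astype(np.uint8); m[:45]=0;m[125:]=0;m[:,:245]=0;m[:,310:]=0
# subpixel plate edges
g=t["pixels"].mean(2)
L=[];Rr=[]
for v in range(56,118):
    row=g[v];
    i=np.argmax(np.diff(row[246:260]))+246;d=np.diff(row[i-2:i+4]);L.append((i-2+.5+(d*np.arange(5)).sum()/d.sum(),v))
    j=np.argmin(np.diff(row[294:309]))+294;d=np.diff(row[j-2:j+4]);Rr.append((j-2+.5+(d*np.arange(5)).sum()/d.sum(),v))
for E_ in(L,Rr):
    P=np.array([ray(t,u,.098) for u in E_]);
    vx,vy,x0,y0=cv2.fitLine(P[:,:2].astype(np.float32),cv2.DIST_HUBER,0,.001,.001).ravel()
    print("yaw",vy/vx,"y at x=.782",y0+(.782-x0)*vy/vx,P[:,0].min(),P[:,0].max())
print("feet",ray(t,(262.5,138.5),0),ray(t,(300.5,138),0))
E
python3 -c "
import cv2
a=cv2.imread('pics/top3.png')[110:200,240:320]
cv2.imwrite('pics/3c.png',cv2.resize(a,None,fx=6,fy=6,interpolation=0))"
```

```text
(array([ 0.46015218,  0.06818585, -0.0011038 ]), [[[0.2, -0.0], [-0.2, -0.4], [-0.0, 0.7], [0.3, 0.2], [-0.3, -0.4]]])
yaw 0.015350368 y at x=.782 0.11862305 0.7248370065571542 0.8538403409619004
yaw 0.02160279 y at x=.782 0.022011098 0.7222046072256507 0.8509728535021244
feet [0.71486795 0.11037105 0.        ] [0.71384025 0.02830648 0.        ]
```

View pics/3c.png

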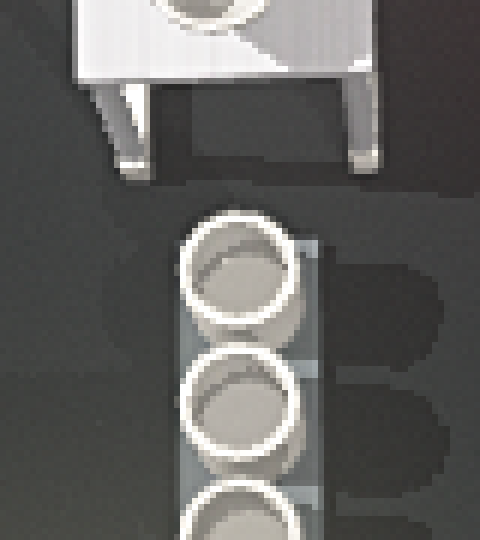

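The rack lane runs through about (0.782, 0.070) with yaw about 0.01, and the carrier sits within about 2 mm of that line, against 11 mm side clearance. I'll insert it with a force stop.

Run:
```python
from workcell import *
from h import *
z=.0235;a=att(.012,1)
r.line_to([.462,.0677,z],a,velocity=.05)
print(r.line_to([.60,.0694,z],a,velocity=.08,f_stop=10),state()["position"],state()["force"])
if state()["position"][0]>.59:
    print(r.line_to([.648,.0699,z],a,velocity=.03,f_stop=10))
s=state();print(s["position"],s["force"],s["time_s"])
f=grab_frame("top");cv2.imwrite("pics/top4.png",f["pixels"][:,:,::-1])
f=grab_frame("side");cv2.imwrite("pics/side4.png",f["pixels"][:,:,::-1])
b=cv2.imread('pics/side4.png')[140:290,160:360]
cv2.imwrite('pics/4b.png',cv2.resize(b,None,fx=4,fy=4,interpolation=2))
```

```text
False [0.59960235 0.06946172 0.02342112] [ 0.11959432 -0.24220815 -1.6964478 ]
True
[0.62684854 0.06962361 0.02301994] [-2.15335188 -0.72114678  4.10757997] 11.2833
```

View pics/4b.png

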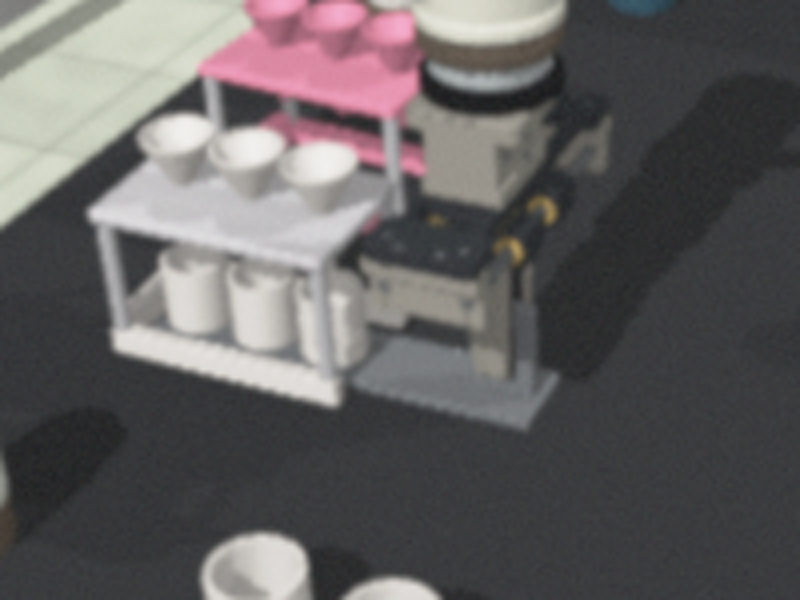

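View pics/top4.png

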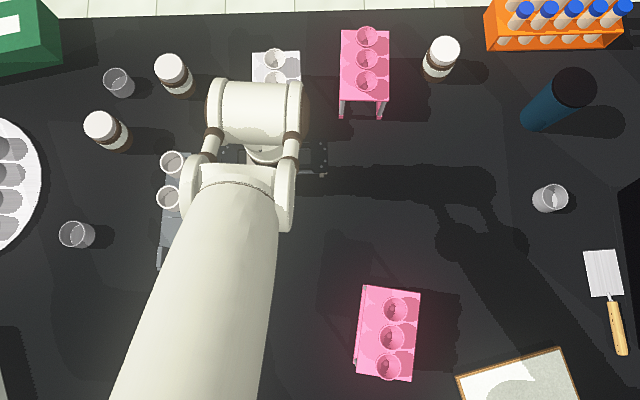

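It stopped at x = 0.627, where home was predicted. I'll nudge once more to confirm it is seated, then release and check.

Run:
```python
from workcell import *
from h import *
print(r.line_to([.634,.0697,.0232],velocity=.02,f_stop=12),state()["position"],state()["force"])
p=state()["position"]
r.move_gripper(0.5)
r.wait(.2)
p=state()["position"];print(p,state()["force"],state()["gripper_width"])
r.line_to([p[0],p[1],.17],velocity=.12)
r.reach([.45,-.15,.25],att(0,1))
s=state();print(s["position"],s["force"],s["time_s"])
f=grab_frame("top");cv2.imwrite("pics/top5.png",f["pixels"][:,:,::-1])
print([(d["confidence"],d["at"][0]*640,d["at"][1]*400) for d in spot_point("carrier3_grip",f)])
g=grab_frame("side");cv2.imwrite("pics/side5.png",g["pixels"][:,:,::-1])
a=cv2.imread('pics/top5.png')[40:240,220:340];b=cv2.imread('pics/side5.png')[150:270,160:310]
cv2.imwrite('pics/5a.png',cv2.resize(a,None,fx=3,fy=3,interpolation=2))
cv2.imwrite('pics/5b.png',cv2.resize(b,None,fx=5,fy=5,interpolation=2))
```

```text
True [0.62677568 0.06962658 0.02296983] [-2.04886058 -1.26708808  2.9389799 ]
[0.62636864 0.06961984 0.02249875] [1.06378617 0.26578235 0.14610048] 0.5032727199682282
[ 0.45038932 -0.14948679  0.24967339] [-0.21485028  0.91625574 -0.74271915] 15.05
[(0.74, 280.832, 170.0)]
```

View pics/5a.png

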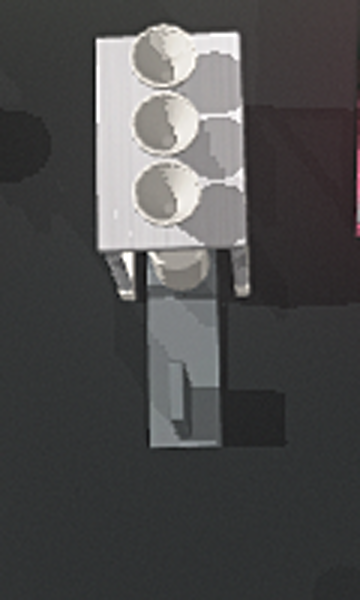

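View pics/5b.png

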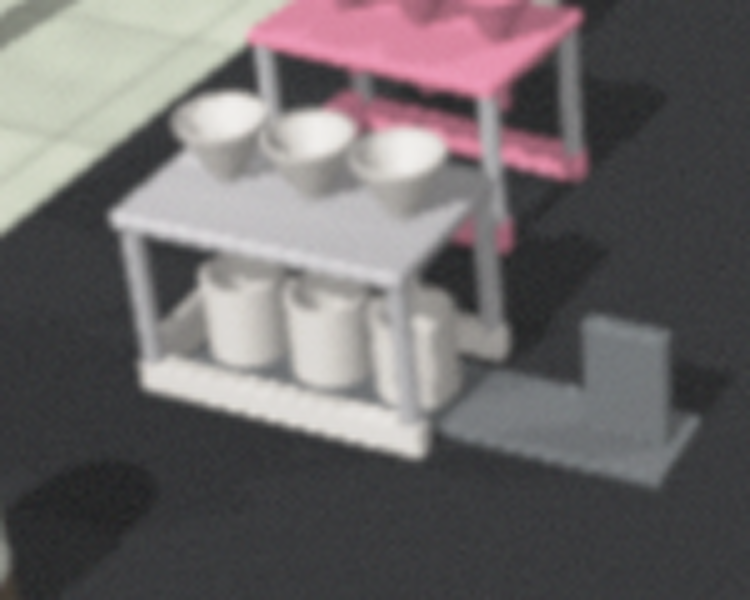

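View pics/top5.png

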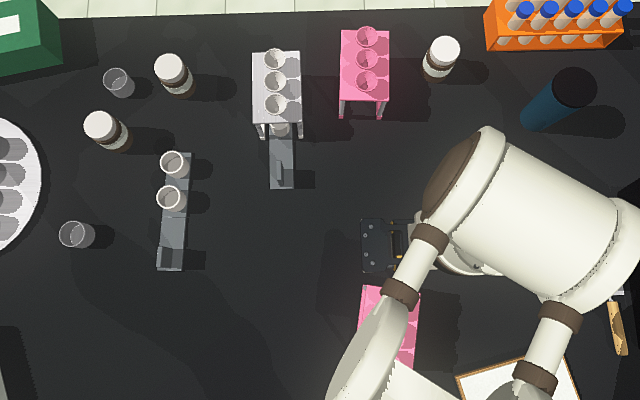

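Run:
```python
from workcell import *
from h import *
t=grab_frame("top");s=grab_frame("side")
ct=[[-.025,.025,.006],[-.025,-.025,.006]]
print([ray(t,u,.006) for u in((269.5,188.7),(293.2,188.7))])
# side: strip rear corners, first cup etc. crop5b scale5 offset(160,150)
print([ray(s,(160+x/5,150+y/5),.006) for x,y in((658,485),(700,420))], "mouth rail end",ray(s,(160+427/5,150+455/5),0), "far",ray(s,(160+508/5,150+357/5),0),ray(t,(300.5,138),0))
c=[.627,.0695,.012]
print(proj(s,place(c,[[-.025,.025,.006],[-.025,-.025,.006],[.109,0,.048],[.201,0,.048]]))*5-np.array([800,750]))
print(state()["time_s"])
```

```text
[array([0.60225182, 0.09463928, 0.006     ]), array([0.6010507 , 0.04501225, 0.006     ])]
[array([0.60000098, 0.09888731, 0.006     ]), array([0.60115581, 0.0480038 , 0.006     ])] mouth rail end [0.70979859 0.11177128 0.        ] far [0.71073531 0.02899095 0.        ] [0.71384025 0.02830648 0.        ]
[[658.74056655 477.94603527]
 [700.89736452 414.84111018]
 [411.94035646 309.36295278]
 [242.30734623 269.87420509]]
15.3
```

The rear edge of the strip is 110–111 mm outside the mouth in the top view and 110 mm in the side view. The expected value at home is 110 mm, so I'm handing it in.

Run:
```python
from workcell import *
r.job_done()
print(state()["time_s"])
```

```text
the job is handed in; nothing more can be done
the job is handed in; nothing more can be done
```

The three-cup carrier is home in the white rack. I gripped it by its fin, slid it along the bench and pushed it in, cups first, until it met the stop. Then I let go and backed the arm away. The job was handed in at about 15 s, and the hand-in reported no verdict.

**Seating:**
- The force stop tripped twice at the same place, with the grip at x = 0.627 as predicted.
- After release, the strip's rear edge was 110–111 mm outside the mouth (top view) and about 110 mm (side view), against 110 mm expected at home.
- In the side view the three cups stand in a row beneath the three funnels. The stem ends themselves are hidden by the plate, so I did not see them over the cups directly.

**Left alone:** In the last top picture the two-cup carrier and the pink racks show no change from the first picture. The gripper is at height 0.25 m, touching nothing.

**Disagreement:** The rack's yaw read about −0.003 rad from the funnels and about +0.018 rad from the plate edges. I used +0.012; the carrier had 11 mm clearance on each side, and it reached the stop without catching.

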